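Find the soft foot of the test jig and shim it

ROBOT

A 6-joint arm with a two-finger parallel gripper is mounted at the origin on a cart in front of the work surface, level with it; the furniture and walls round the work are solid. World frame = base frame: x ahead of the robot, y to its left, z up, the work surface at z = 0. Lengths are in m, angles in rad, forces in N, time in s.
With the tool pointing down it reaches from about 0.375 to 0.9 m from the base axis. Payload 3.1 kg.
Tool frame: the origin (TCP) lies midway between the tips of the shut fingers; the grasp point (between the pads) lies 19 mm behind it; z points along the fingers, y is the line along which they close (so a half turn about z gives the same grasp; the last joint's range is limited). The gripper opens to 87 mm and grips with 3 to 60 N. Pads are 19 mm wide; open, the fingers measure 117 mm over their backs; the gripper's body (75 mm by 190 mm) begins 51 mm behind the grasp point.
Start: joints at [1.067, 0.527, 1.433, -0, 1.181, -0.178], TCP at [0.199, 0.592, 0.223] pointing down, gripper open.
Joint ranges: [-3.08, 3.08], [-0.75, 2.2], [0.22, 2.44], [-1.43, 4.57], [0, 2.65], [-2.85, 2.85]. Speed limits (rad/s): [2.79, 2.79, 3.14, 3.14, 3.14, 3.14].

INTERFACE

Orientations are given as a unit quaternion [x, y, z, w].
In Python, from rig import get_obs, cams, job gives the robot as it stands.
- The arm moves only by the tool servo_tool, never from a script. Its argument "moves" is text: rows parted by semicolons, each of 5 numbers parted by spaces: the shift along the tool's x, y, z in m, then the turn about the tool's z in degrees, then the finger opening in m, from 0 to 0.087. In form: dx dy dz spin claw; .... A call has 1 to 10 rows; each row is the pose to reach, as a shift and turn from the pose commanded when the call began, along the tool's axes at that moment; what a row does not reach only later rows make up. A row lasts 1/12 s, in which the tool goes at most 41.7 mm and 7.16 degrees, less where a joint would pass 70% of its speed; a pose out of reach is approached as far as the arm can. A call with a gripper value outside its range is refused whole. The fingers move at their own pace and stop on an object; "grip_force" is the grip in N (left out, the last holds). Time passes only in rows, so rows that repeat a pose let the fingers close. It gives the time, the measured TCP pose, the force, the opening and the grip force at its end, in the units of the state.
- get_obs(): the state, without advancing time (a new reading comes with each control period).
- cams.camera(name): name is "side" or "top" or "wrist"; returns the picture (400x640x3 uint8, blue, green, red); there is no depth.
- cams.camera_model(name): a dict with "fx", "fy", "cx", "cy" (pixels), "dist" ([k1, k2, p1, p2, k3] as OpenCV has them; the pictures are not rectified), "R" (3x3) and "t" (3): a world point X has camera coordinates R X + t. Camera axes: x right, y down, z forward; pixel columns grow to the right and rows downward; lengths in m; the calibration is good to about 2 mm. A picture is of the moment at which its call begins: read the wrist's pose just before it. camera_model takes no time and is no camera call; for the wrist camera it gives the pose at the moment of the call.
- job.hand_in(): hands the job in; it is judged then, once.
The state is a dict: "time": time; "q": joint angles; "joint_velocities": joint speeds; "joint_torque": joint torques, N m; "position": TCP position; "tool_rot": TCP orientation; "ft_force": force on the tool from outside, world axes, zero at the start; "moment": the same for the moment, N m; "grip_width": finger opening in m; "grip_force": force on a finger pad.
Only numpy, scipy, OpenCV 4.12 (cv2) and the standard library are available. Lean on these libraries where they do the work, as an engineer would, in place of code of your own. Each camera call takes 0.05 s, during which the arm holds its last target. There are 200 camera calls.

TASK

One of the four sprung feet of the board-test jig is not supported and gives when it is pressed. Press down on the feet's round caps with a fingertip, one after another, until you find the one that gives; then push that foot's shim in under it with the fingers until the turned-up tab lies flat against the foot, and press the cap once more to prove the foot firm. Do not grip or lift anything, and leave the other three shims and the things lying about where they are.

Things in the scene. Friction and masses are not known exactly. Their poses are not given: they have to be found in the camera images.
- jig: the board-test jig: a 124 x 116 mm aluminium plate (x, y) fixed to the bench, with a circuit board in a black nest on it (tops under 35 mm high) and two steel leaf feet sticking out of its left and two out of its right side. Origin on the bench under the plate's middle; x away from the robot, y to the left (turned up to 0.13 rad). The feet's caps lie at x = +-38, y = +-96 mm.
- cap_near_left (a point): the near left foot's round steel cap, 25 mm across, where that foot is pressed. This point is the middle of its flat top, 21.7 mm above the bench. It is fast on the foot's leaf, whose outer end is 14 mm farther out (along the jig's y) than the cap's middle.
- foot_near_left: the near left foot: a spring-steel leaf 26 mm wide, 3 mm thick, hinging at its root (the origin, 38 mm inward of the cap). It springs back with about 1 N per mm. Three feet stand on rest discs and give under 1 mm when pressed with 10 N; one (it differs from run to run) has a 4.4 mm gap below it, goes down easily until it meets a stop, and comes up when let go.
- shim_near_left: loose steel shim, 50 g, in the near left foot's channel: a flat strip 30 mm wide, 3.6 mm thick, with a turned-up tab at its outer end. Its y axis points inward. Origin on the underside, 14 mm inward of the tab's inner face; at first 31 to 37 mm outside the cap's middle. Home, the tab lies against the leaf's end and the origin under the cap. It fits in only under the foot with the gap.
- tab_near_left (a point): middle of the outer face of the near left shim's tab (5 mm thick, 30 mm wide, top 25 mm above the bench), where it is pushed; this point is 16 mm above the bench. The shim slides freely along the jig's y in a grey channel fixed to the bench, 40 mm wide, floor 8 mm high, reaching 64 mm out from the cap; its walls are 16 mm high beside the foot and 10.5 mm beyond the leaf's end.
- cap_near_right (a point): the near right foot's round steel cap, 25 mm across, where that foot is pressed. This point is the middle of its flat top, 21.7 mm above the bench. It is fast on the foot's leaf, whose outer end is 14 mm farther out (along the jig's y) than the cap's middle.
- foot_near_right: the near right foot: a spring-steel leaf 26 mm wide, 3 mm thick, hinging at its root (the origin, 38 mm inward of the cap). It springs back with about 1 N per mm. Three feet stand on rest discs and give under 1 mm when pressed with 10 N; one (it differs from run to run) has a 4.4 mm gap below it, goes down easily until it meets a stop, and comes up when let go.
- shim_near_right: loose steel shim, 50 g, in the near right foot's channel: a flat strip 30 mm wide, 3.6 mm thick, with a turned-up tab at its outer end. Its y axis points inward. Origin on the underside, 14 mm inward of the tab's inner face; at first 31 to 37 mm outside the cap's middle. Home, the tab lies against the leaf's end and the origin under the cap. It fits in only under the foot with the gap.
- tab_near_right (a point): middle of the outer face of the near right shim's tab (5 mm thick, 30 mm wide, top 25 mm above the bench), where it is pushed; this point is 16 mm above the bench. The shim slides freely along the jig's y in a grey channel fixed to the bench, 40 mm wide, floor 8 mm high, reaching 64 mm out from the cap; its walls are 16 mm high beside the foot and 10.5 mm beyond the leaf's end.
- cap_far_left (a point): the far left foot's round steel cap, 25 mm across, where that foot is pressed. This point is the middle of its flat top, 21.7 mm above the bench. It is fast on the foot's leaf, whose outer end is 14 mm farther out (along the jig's y) than the cap's middle.
- foot_far_left: the far left foot: a spring-steel leaf 26 mm wide, 3 mm thick, hinging at its root (the origin, 38 mm inward of the cap). It springs back with about 1 N per mm. Three feet stand on rest discs and give under 1 mm when pressed with 10 N; one (it differs from run to run) has a 4.4 mm gap below it, goes down easily until it meets a stop, and comes up when let go.
- shim_far_left: loose steel shim, 50 g, in the far left foot's channel: a flat strip 30 mm wide, 3.6 mm thick, with a turned-up tab at its outer end. Its y axis points inward. Origin on the underside, 14 mm inward of the tab's inner face; at first 31 to 37 mm outside the cap's middle. Home, the tab lies against the leaf's end and the origin under the cap. It fits in only under the foot with the gap.
- tab_far_left (a point): middle of the outer face of the far left shim's tab (5 mm thick, 30 mm wide, top 25 mm above the bench), where it is pushed; this point is 16 mm above the bench. The shim slides freely along the jig's y in a grey channel fixed to the bench, 40 mm wide, floor 8 mm high, reaching 64 mm out from the cap; its walls are 16 mm high beside the foot and 10.5 mm beyond the leaf's end.
- cap_far_right (a point): the far right foot's round steel cap, 25 mm across, where that foot is pressed. This point is the middle of its flat top, 21.7 mm above the bench. It is fast on the foot's leaf, whose outer end is 14 mm farther out (along the jig's y) than the cap's middle.
- foot_far_right: the far right foot: a spring-steel leaf 26 mm wide, 3 mm thick, hinging at its root (the origin, 38 mm inward of the cap). It springs back with about 1 N per mm. Three feet stand on rest discs and give under 1 mm when pressed with 10 N; one (it differs from run to run) has a 4.4 mm gap below it, goes down easily until it meets a stop, and comes up when let go.
- shim_far_right: loose steel shim, 50 g, in the far right foot's channel: a flat strip 30 mm wide, 3.6 mm thick, with a turned-up tab at its outer end. Its y axis points inward. Origin on the underside, 14 mm inward of the tab's inner face; at first 31 to 37 mm outside the cap's middle. Home, the tab lies against the leaf's end and the origin under the cap. It fits in only under the foot with the gap.
- tab_far_right (a point): middle of the outer face of the far right shim's tab (5 mm thick, 30 mm wide, top 25 mm above the bench), where it is pushed; this point is 16 mm above the bench. The shim slides freely along the jig's y in a grey channel fixed to the bench, 40 mm wide, floor 8 mm high, reaching 64 mm out from the cap; its walls are 16 mm high beside the foot and 10.5 mm beyond the leaf's end.
- flux: orange flux bottle, 30 x 30 x 58 mm, standing loose; origin at its underside
- driver: small yellow-handled screwdriver, 131 mm, lying loose; origin below its middle
- cutter: blue-handled side cutter, 50 x 110 x 12 mm, lying loose; origin below its middle
- knobspare: loose black knob with a light top, 24 mm across, 16 mm high; origin at its underside
There are look-alikes about, which are no part of the job. Leave any brown or green look-alike of the shim_near_right alone.

How it is judged:
On the way, in this order (a step that is already met when the one before it is completed fails the run):
1. the foot that gives is pressed down by its cap, at least 2.6 mm, with every shim still out (((z of cap_near_left in the frame of jig below 0.019 m and contact force between the fingers and foot_near_left above 0.8 N) or (z of cap_near_right in the frame of jig below 0.019 m and contact force between the fingers and foot_near_right above 0.8 N) or (z of cap_far_left in the frame of jig below 0.019 m and contact force between the fingers and foot_far_left above 0.8 N) or (z of cap_far_right in the frame of jig below 0.019 m and contact force between the fingers and foot_far_right above 0.8 N)) and distance of each of shim_near_left, shim_near_right, shim_far_left, shim_far_right from where it was at the start of the episode below 0.006 m), for 0.05 s.
2. one shim is pushed home under its foot (within 4 mm) ((horizontal distance between shim_near_left and cap_near_left below 0.004 m or horizontal distance between shim_near_right and cap_near_right below 0.004 m or horizontal distance between shim_far_left and cap_far_left below 0.004 m or horizontal distance between shim_far_right and cap_far_right below 0.004 m)), for 0.1 s.
3. that foot's cap is pressed again with at least 3 N, and the foot does not give (less than 2 mm) (((horizontal distance between shim_near_left and cap_near_left below 0.004 m and contact force between the fingers and foot_near_left above 3 N and z of cap_near_left in the frame of jig above 0.0197 m) or (horizontal distance between shim_near_right and cap_near_right below 0.004 m and contact force between the fingers and foot_near_right above 3 N and z of cap_near_right in the frame of jig above 0.0197 m) or (horizontal distance between shim_far_left and cap_far_left below 0.004 m and contact force between the fingers and foot_far_left above 3 N and z of cap_far_left in the frame of jig above 0.0197 m) or (horizontal distance between shim_far_right and cap_far_right below 0.004 m and contact force between the fingers and foot_far_right above 3 N and z of cap_far_right in the frame of jig above 0.0197 m))), for 0.05 s.
At the end, for the whole second after the job is handed in: The shim of the foot that gave lies flat and at rest under it, its tab within 4 mm of the foot's end; the other three shims are within 6 mm of where they were, the feet are up, and the bystanders are within 30 mm of their places (((horizontal distance between shim_near_left and cap_near_left below 0.004 m and z of shim_near_left in the frame of jig below 0.0105 m and angle between shim_near_left's own z axis and vertical below 0.08 rad and distance of each of shim_near_right, shim_far_left, shim_far_right from where it was at the start of the episode below 0.006 m) or (horizontal distance between shim_near_right and cap_near_right below 0.004 m and z of shim_near_right in the frame of jig below 0.0105 m and angle between shim_near_right's own z axis and vertical below 0.08 rad and distance of each of shim_near_left, shim_far_left, shim_far_right from where it was at the start of the episode below 0.006 m) or (horizontal distance between shim_far_left and cap_far_left below 0.004 m and z of shim_far_left in the frame of jig below 0.0105 m and angle between shim_far_left's own z axis and vertical below 0.08 rad and distance of each of shim_near_left, shim_near_right, shim_far_right from where it was at the start of the episode below 0.006 m) or (horizontal distance between shim_far_right and cap_far_right below 0.004 m and z of shim_far_right in the frame of jig below 0.0105 m and angle between shim_far_right's own z axis and vertical below 0.08 rad and distance of each of shim_near_left, shim_near_right, shim_far_left from where it was at the start of the episode below 0.006 m)) and z of each of cap_near_left, cap_near_right, cap_far_left, cap_far_right in the frame of jig above 0.0197 m and linear speed of each of shim_near_left, shim_near_right, shim_far_left, shim_far_right below 0.01 m/s and distance of each of flux, driver, cutter, knobspare from where it was at the start of the episode below 0.03 m); the robot touches nothing.
It fails at once if a shim is lifted out of its channel (more than 10 mm) or tipped up (z of any of shim_near_left, shim_near_right, shim_far_left, shim_far_right in the frame of jig above 0.018 m or angle between any of shim_near_left, shim_near_right, shim_far_left, shim_far_right's own z axis and vertical above 0.5 rad).
It fails at once if a second shim is shifted by more than 6 mm (distance of each of shim_near_left, shim_near_right from where it was at the start of the episode above 0.006 m or distance of each of shim_near_left, shim_far_left from where it was at the start of the episode above 0.006 m or distance of each of shim_near_left, shim_far_right from where it was at the start of the episode above 0.006 m or distance of each of shim_near_right, shim_far_left from where it was at the start of the episode above 0.006 m or distance of each of shim_near_right, shim_far_right from where it was at the start of the episode above 0.006 m or distance of each of shim_far_left, shim_far_right from where it was at the start of the episode above 0.006 m).
It fails at once if a bystander is shifted or lifted by more than 30 mm (distance of any of flux, driver, cutter, knobspare from where it was at the start of the episode above 0.03 m).
It also fails if it takes over 64 s, if anything falls off the work surface, if the arm or the gripper's body presses on something with over 40 N, if the wrist force passes 120 N, or if a joint passes its speed limit or range.

## Working session

There is one attempt and no reset: what is moved stays moved. The work goes in short steps, Python scripts to look and compute and a tool call to move; the robot and the scene stay as the last step left them, time stands still between calls to the robot, and variables do not carry over. Pictures are saved under pics/ and viewed, at most 10 in all, crops included, and the job is handed in when it is done.

Besides the shell and the picture viewer there is one more tool, called after "Request:" by a JSON object that holds its "api" and its "payload", one argument or row to a line. servo_tool: Moves the arm, as the interface text tells. Its arguments: {"type":"object","properties":{"moves":{"type":"string"},"grip_force":{"type":"number"}},"required":["moves"]}

```bash
mkdir -p pics; python3 - <<'E'
from rig import get_obs,cams
import cv2
o=get_obs();print(o)
for n in("top","side"):
    im=cams.camera(n);cv2.imwrite(f"pics/{n}0.png",im)
    m=cams.camera_model(n);print(n,m)
E
```

```text
{'time': 0.0, 'q': array([ 1.06752261e+00,  5.28491531e-01,  1.43391803e+00, -4.69962015e-06,
        1.18139203e+00, -1.78486015e-01]), 'joint_velocities': array([-0.0007298 ,  0.00149155,  0.00120188, -0.0019078 , -0.0003356 ,
       -0.00019664]), 'joint_torque': array([-1.18498414e-03, -4.40038562e+01, -1.76590848e+01,  6.32358156e-02,
        5.83539088e-02, -1.76156364e-04]), 'position': array([0.1990433 , 0.59167464, 0.22155106]), 'tool_rot': array([ 1.61680042e-01,  9.86842614e-01, -1.04164485e-03, -3.67194144e-04]), 'ft_force': array([ 0.11350591,  0.25159379, -0.2963911 ]), 'moment': array([0.00469063, 0.04170829, 0.00871173]), 'grip_force': 0.0, 'grip_width': 0.08710157143766895}
top {'fx': 361.53408276646763, 'fy': 361.53408276646763, 'cx': 325.8215222852905, 'cy': 204.5639664307627, 'dist': array([0.02403239, 0.        , 0.        , 0.        , 0.        ]), 'R': array([[-0.00113645, -0.99978625, -0.0206437 ],
       [-0.99372748,  0.00343752, -0.111776  ],
       [ 0.11182307,  0.02038718, -0.99351898]]), 't': array([0.04886971, 0.44251353, 0.99659152])}
side {'fx': 404.8626480633272, 'fy': 404.8626480633272, 'cx': 319.7178185371094, 'cy': 200.12891137571904, 'dist': array([-0.07244238,  0.        ,  0.        ,  0.        ,  0.        ]), 'R': array([[ 0.99961269, -0.02552715, -0.01108309],
       [-0.02144466, -0.45273465, -0.89138738],
       [ 0.01773688,  0.89127981, -0.45310672]]), 't': array([-0.43848743,  0.07802755,  0.97512205])}
```

View pics/top0.png

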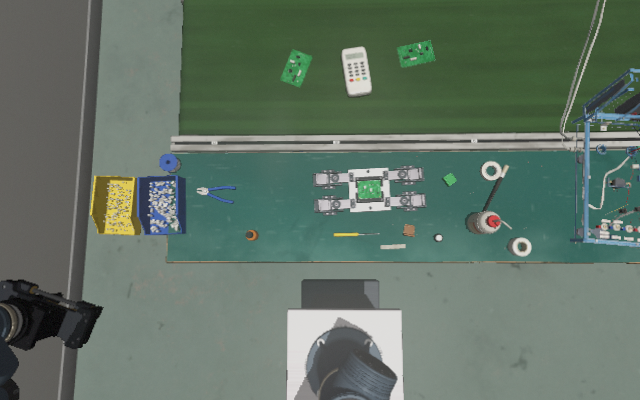

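View pics/side0.png

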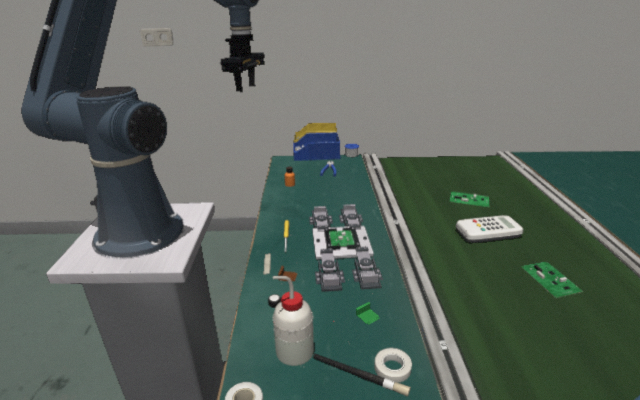

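The top view shows the jig at about (369,190), with its feet at (330,178), (330,204), (408,175) and (410,201). The look-alikes are green at (449,180) and brown at (408,230); neither lies in a channel. The driver is at (355,234), the knob at (438,238), the flux at (252,235) and the cutter at (215,193).

```bash
cat > h.py <<'E'
import numpy as np,cv2
def D(m): return np.array(m["dist"],float)
def K(m): return np.array([[m["fx"],0,m["cx"]],[0,m["fy"],m["cy"]],[0,0,1]])
def ray(m,uv,z):
    p=cv2.undistortPoints(np.array(uv,float).reshape(-1,1,2),K(m),D(m)).reshape(-1,2)
    d=np.c_[p,np.ones(len(p))]@m["R"]; c=-m["R"].T@m["t"]
    return c+d*((z-c[2])/d[:,2])[:,None]
def proj(m,X):
    return cv2.projectPoints(np.array(X,float).reshape(-1,1,3),cv2.Rodrigues(m["R"])[0],np.array(m["t"]),K(m),D(m))[0].reshape(-1,2)
E
python3 - <<'E'
from rig import get_obs,cams
from h import *
m=cams.camera_model("top");im=cv2.imread("pics/top0.png")
h=cv2.cvtColor(im,cv2.COLOR_BGR2HSV)
k=((h[...,2]>190)&(h[...,1]<40)).astype(np.uint8); k[:150]=0;k[230:]=0;k[:,:340]=0;k[:,400:]=0
p=np.argwhere(k)[:,::-1].astype(np.float32); r=cv2.minAreaRect(p);print(r)
print(ray(m,cv2.boxPoints(r),.015), ray(m,[r[0]],.015))
mw=cams.camera_model("wrist");o=get_obs()
from scipy.spatial.transform import Rotation as Ro
T=Ro.from_quat(o["tool_rot"]).as_matrix();c=-mw["R"].T@mw["t"]
print("tool axes",T,"cam in tool",T.T@(c-o["position"]),"\ncam axes in tool",T.T@mw["R"].T,mw["fx"])
E
```

```text
((368.80938720703125, 189.37843322753906), (42.257301330566406, 59.49660110473633), 86.98721313476562)
[[ 0.54442358  0.01284847  0.015     ]
 [ 0.5525324  -0.15782734  0.015     ]
 [ 0.43064331 -0.16132056  0.015     ]
 [ 0.42222748  0.00712153  0.015     ]] [[ 0.48707519 -0.07498379  0.015     ]]
tool axes [[-9.47718207e-01  3.19107058e-01 -9.41328220e-04]
 [ 3.19108262e-01  9.47716708e-01 -1.71986310e-03]
 [ 3.43292027e-04 -1.93033119e-03 -9.99998078e-01]] cam in tool [ 6.79180463e-02  6.65638317e-06 -1.62440938e-01] 
cam axes in tool [[ 9.66577638e-05 -9.69148321e-01 -2.46478238e-01]
 [ 9.99999942e-01  1.33875423e-05  3.39515751e-04]
 [-3.25741382e-04 -2.46478257e-01  9.69148267e-01]] 350.99242479704435
```

Request:
{"api": "servo_tool", "payload": {
  "moves": "-0.024 -0.03 0 0 0;-0.049 -0.061 0 0 0;-0.073 -0.091 0 0 0;-0.098 -0.122 0 0 0;-0.122 -0.152 0 0 0;-0.146 -0.183 0 0 0;-0.171 -0.213 0 0 0;-0.195 -0.244 0 0 0;-0.22 -0.274 0 0 0;-0.24 -0.3 0 0 0"
}}

```text
time: 0.93
position: [0.3314, 0.2293, 0.2225]
tool_rot: [0.162, 0.987, -0.0, 0.0]
ft_force: [0.9, 0.3, 0.6]
grip_width: 0.0285
grip_force: 0.0
```

Request:
{"api": "servo_tool", "payload": {
  "moves": "-0.024 -0.03 0 -5 0;-0.049 -0.061 0 -10 0;-0.073 -0.091 0 -15 0;-0.098 -0.122 0 -20 0;-0.122 -0.152 0 -22 0;-0.146 -0.183 0 -22 0;-0.171 -0.213 0 -22 0;-0.195 -0.244 0 -22 0;-0.215 -0.247 0 -22 0;-0.219 -0.247 0 -22 0"
}}

```text
time: 1.77
position: [0.463, -0.0763, 0.2227]
tool_rot: [-0.027, 1.0, -0.001, 0.002]
ft_force: [0.9, 0.4, 0.7]
grip_width: 0.0003
grip_force: 0.0
```

```bash
python3 - <<'E'
from rig import get_obs,cams
import cv2,pickle
o=get_obs();print(o["time"],o["position"],o["tool_rot"],o["q"],o["grip_width"],o["joint_velocities"].max())
m=cams.camera_model("wrist");im=cams.camera("wrist");cv2.imwrite("pics/w1.png",im);pickle.dump(m,open("w1.pkl","wb"))
o=get_obs();print(o["position"])
E
```

```text
1.7667 [ 0.46303958 -0.07630763  0.22269459] [-2.72731891e-02  9.99625876e-01 -9.36502926e-04  1.84483400e-03] [-4.02010035e-01  3.17235061e-01  1.81344439e+00 -1.97999574e-04
  1.00677874e+00 -2.02725412e+00] 0.0002502675344220552 0.07807878043368559
[ 0.46180438 -0.07446231  0.22241181]
```

View pics/w1.png

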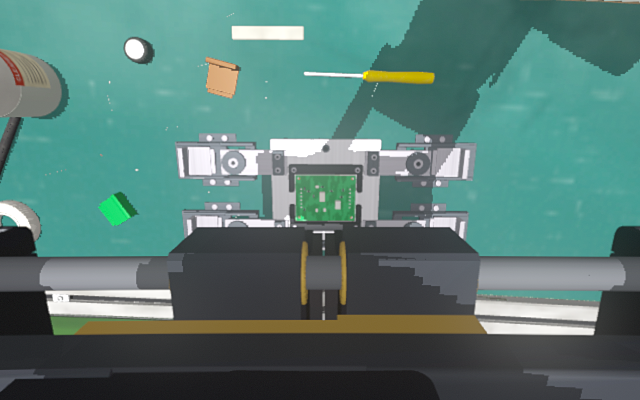

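The wrist view has near at the top and robot-left at the right. The near right cap is at about (233,162), the near left cap at about (417,163), and the far caps are just above the gripper at row ~218. I'll enlarge it to get the circles and tabs.

```bash
python3 - <<'E'
from h import *;import pickle
m=pickle.load(open("w1.pkl","rb"));im=cv2.imread("pics/w1.png")
pr=ray(m,[[233,162],[417,163]],.0217);print(pr)
d=pr[1]-pr[0];print("span",np.linalg.norm(d),"yaw",np.arctan2(-d[0],d[1]))
c=np.vstack([im[125:235,165:330],im[125:235,330:495]])
cv2.imwrite("pics/c1.png",cv2.resize(c,None,fx=2.7,fy=2.7,interpolation=cv2.INTER_CUBIC))
E
```

```text
[[ 0.45264412 -0.17054212  0.0217    ]
 [ 0.44321461  0.02017666  0.0217    ]]
span 0.19095174272557783 yaw 0.04940171118718064
```

View pics/c1.png

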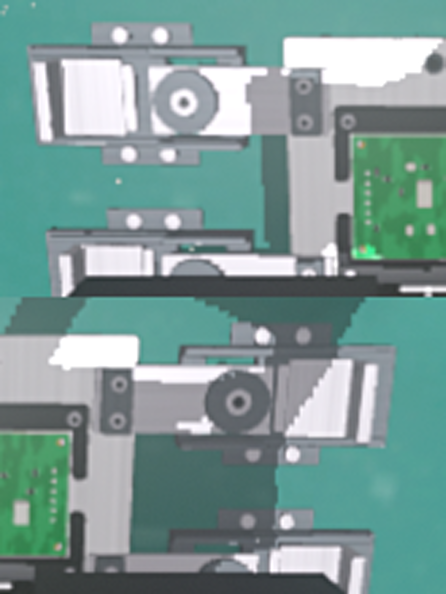

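```bash
cat > jig.py <<'E'
from h import *;import pickle
m=pickle.load(open("w1.pkl","rb"))
P=ray(m,[[232.8,162.4],[418.1,163.9]],.0217)[:,:2]
d=P[1]-P[0];yaw=np.arctan2(-d[0],d[1]);J=np.array([[np.cos(yaw),-np.sin(yaw)],[np.sin(yaw),np.cos(yaw)]])
org=P.mean(0)+J@[.038,0]
def injig(p): return J.T@(np.array(p[:2])-org)
E
python3 - <<'E'
from jig import *;from rig import get_obs,cams
from scipy.spatial.transform import Rotation as Ro
print(org,yaw,np.linalg.norm(d)); o=get_obs();p=o["position"]
T=Ro.from_quat(o["tool_rot"]).as_matrix();print(T)
print("tcp in jig",injig(p),"yawtool",np.arctan2(-T[0,1],T[1,1]))
for n,c in dict(nl=(-.038,.096),nr=(-.038,-.096),fl=(.038,.096),fr=(.038,-.096)).items():
    w=np.r_[org+J@c,.0217];print(n,w,"tool shift",T.T@(w-p))
t=ray(m,[[177,165],[469.3,163]],.025);print("tab outer in jig",[injig(x) for x in t])
# top-view height check: project caps
mt=cams.camera_model("top");print(proj(mt,[np.r_[org+J@c,.0217] for c in [(-.038,.096),(-.038,-.096),(.038,.096),(.038,-.096)]]))
E
```

```text
[ 0.48653927 -0.07288805] 0.04672268003952215 0.1923909655179326
[[-9.98412704e-01 -5.62982310e-02  1.60658561e-03]
 [-5.62989378e-02  9.98413878e-01 -3.98081143e-04]
 [-1.58162610e-03 -4.87898334e-04 -9.99998630e-01]]
tcp in jig [-0.02478142 -0.00041728] yawtool 0.056328019704554345
nl [0.444097   0.02123237 0.0217    ] tool shift [0.01260922 0.09663771 0.20064499]
nr [ 0.45306449 -0.1705581   0.0217    ] tool shift [ 0.01445357 -0.09535341  0.20073575]
fl [0.52001406 0.024782   0.0217    ] tool shift [-0.06338718  0.09590772  0.20076555]
fr [ 0.52898155 -0.16700847  0.0217    ] tool shift [-0.06154283 -0.0960834   0.2008563 ]
tab outer in jig [array([-0.03523175, -0.15265117]), array([-0.03975034,  0.14746155])]
[[335.23424596 204.15824149]
 [403.15943905 200.768057  ]
 [333.88589085 177.77642818]
 [401.24907855 174.3113826 ]]
```

Request:
{"api": "servo_tool", "payload": {
  "moves": "0.005 0.033 0.02 0 0;0.009 0.066 0.045 0 0;0.0126 0.0966 0.07 0 0;0.0126 0.0966 0.11 0 0;0.0126 0.0966 0.15 0 0;0.0126 0.0966 0.18 0 0;0.0126 0.0966 0.193 0 0;0.0126 0.0966 0.193 0 0"
}}

```text
time: 2.48
position: [0.4378, 0.0251, 0.0271]
tool_rot: [-0.031, 1.0, 0.001, -0.004]
ft_force: [-0.4, -0.7, 0.4]
grip_width: 0.0008
grip_force: 0.0
```

Request:
{"api": "servo_tool", "payload": {
  "moves": "0 0 0.003 0 0;0 0 0.006 0 0;0 0 0.008 0 0;0 0 0.01 0 0;0 0 0.01 0 0"
}}

```text
time: 2.9
position: [0.4421, 0.0233, 0.0218]
tool_rot: [-0.029, 1.0, -0.0, 0.001]
ft_force: [-1.3, 2.0, 15.4]
grip_width: 0.0003
grip_force: 7.3
```

Request:
{"api": "servo_tool", "payload": {
  "moves": "0 0 -0.02 0 0;-0.038 0 -0.025 0 0;-0.076 -0.001 -0.02 0 0;-0.076 -0.001 -0.01 0 0;-0.076 -0.001 -0.006 0 0;-0.076 -0.001 -0.003 0 0;-0.076 -0.001 0 0 0;-0.076 -0.001 0 0 0;-0.076 -0.001 0 0 0"
}}

```text
time: 3.65
position: [0.5164, 0.0268, 0.0218]
tool_rot: [-0.029, 1.0, 0.0, 0.0]
ft_force: [-2.2, 0.3, 16.9]
grip_width: 0.0002
grip_force: 8.3
```

Request:
{"api": "servo_tool", "payload": {
  "moves": "-0.001 0 -0.03 0 0;-0.001 -0.02 -0.06 0 0;-0.001 -0.06 -0.06 0 0;-0.001 -0.1 -0.06 0 0;-0.001 -0.14 -0.06 0 0;-0.001 -0.17 -0.06 0 0;0 -0.193 -0.05 0 0;0 -0.193 -0.02 0 0;0 -0.193 -0.01 0 0;0 -0.193 -0.01 0 0"
}}

```text
time: 4.48
position: [0.5251, -0.1644, 0.0271]
tool_rot: [-0.029, 1.0, 0.002, -0.004]
ft_force: [-0.3, 0.0, 0.3]
grip_width: 0.0003
grip_force: 0.0
```

Request:
{"api": "servo_tool", "payload": {
  "moves": "0 0 0.004 0 0;0 0 0.007 0 0;0 0 0.01 0 0;0 0 0.01 0 0"
}}

```text
time: 4.82
position: [0.529, -0.1651, 0.0219]
tool_rot: [-0.031, 1.0, -0.0, 0.0]
ft_force: [-3.8, 0.9, 11.6]
grip_width: 0.0007
grip_force: 5.7
```

Firm too. That leaves near right.

Request:
{"api": "servo_tool", "payload": {
  "moves": "0 0 -0.02 0 0;0.038 0 -0.025 0 0;0.076 0 -0.02 0 0;0.076 0 -0.01 0 0;0.076 0 -0.006 0 0;0.076 0 -0.003 0 0;0.076 0 0 0 0;0.076 0 0.001 0 0;0.076 0 0.001 0 0"
}}

```text
time: 5.57
position: [0.4547, -0.1712, 0.0188]
tool_rot: [-0.03, 1.0, -0.001, 0.001]
ft_force: [-0.4, -0.2, 4.6]
grip_width: 0.0004
grip_force: 2.4
```

It gives: near right is the loose foot. I'll press it a little deeper to be sure.

Request:
{"api": "servo_tool", "payload": {
  "moves": "0 0 0.002 0 0;0 0 0.003 0 0;0 0 0.003 0 0"
}}

```text
time: 5.82
position: [0.4548, -0.1713, 0.018]
tool_rot: [-0.03, 1.0, -0.001, 0.002]
ft_force: [-3.4, 0.3, 24.1]
grip_width: 0.0007
grip_force: 11.7
```

The foot reached its stop at 0.018, so step 1 is met. Now I'll rise, move outside the tab and turn 90° so that the flat 30 mm side of the fingers faces the tab.

Request:
{"api": "servo_tool", "payload": {
  "moves": "0 0 -0.02 0 0;0 0 -0.05 7 0;0 -0.02 -0.08 14 0;0 -0.05 -0.08 21 0;0 -0.08 -0.08 28 0;0 -0.09 -0.08 35 0;0 -0.09 -0.08 42 0;0 -0.09 -0.08 49 0;0 -0.09 -0.08 56 0;0 -0.09 -0.08 63 0"
}}

```text
time: 6.65
position: [0.4593, -0.2607, 0.0956]
tool_rot: [0.5, 0.866, 0.0, 0.001]
ft_force: [-1.0, 0.5, 0.1]
grip_width: 0.0008
grip_force: 0.0
```

Request:
{"api": "servo_tool", "payload": {
  "moves": "0 0 0 7 0;0 0 0 14 0;0 0 0 21 0;0 0 0 27.5 0;0 0 0 27.5 0;0 0 0 27.5 0"
}}

```text
time: 7.15
position: [0.4591, -0.2604, 0.0956]
tool_rot: [0.688, 0.726, 0.0, 0.0]
ft_force: [0.6, -0.3, -0.4]
grip_width: 0.0003
grip_force: 0.0
```

```bash
cat > look.py <<'E'
import sys,pickle;from jig import *;from rig import get_obs,cams
from scipy.spatial.transform import Rotation as Ro
n=sys.argv[1];o=get_obs();m2=cams.camera_model("wrist");im=cams.camera("wrist")
cv2.imwrite(f"pics/{n}.png",im);pickle.dump(m2,open(n+".pkl","wb"))
T=Ro.from_quat(o["tool_rot"]).as_matrix()
print("tcp jig",injig(o["position"]),o["position"][2],"tool x in jig",J.T@T[:2,0],o["q"][5])
print("cap px",proj(m2,np.r_[org+J@[-.038,-.096],.0217]),"tab top outer px est",proj(m2,np.r_[org+J@[-.038,-.1527],.025]))
E
python3 look.py w2
```

```text
tcp jig [-0.03618642 -0.18604824] 0.09557745395441826 tool x in jig [-0.00729071  0.99997333] -0.7820934223890957
cap px [[322.60378228  73.72528045]] tab top outer px est [[322.00682192 163.51403243]]
```

View pics/w2.png

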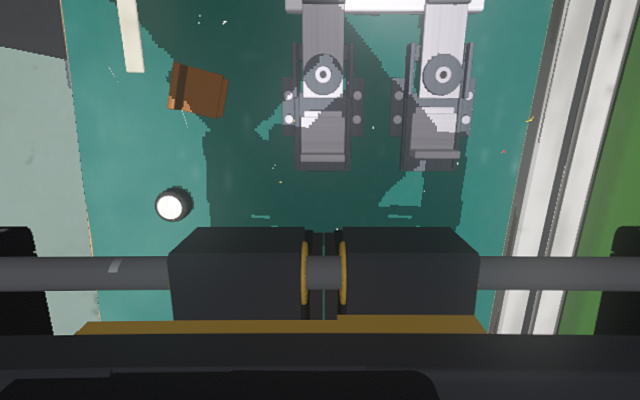

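The view confirms the near right cap at (322,74), as predicted. Its grey shim sits in the channel with the tab at rows ~152–163. The brown look-alike lies apart at (198,90) and is not in a channel, so I'll leave it.

Request:
{"api": "servo_tool", "payload": {
  "moves": "0 -0.002 0.03 0 0;0 -0.002 0.06 0 0;0 -0.002 0.077 0 0;0 -0.002 0.081 0 0;0 -0.002 0.081 0 0;0.006 -0.002 0.081 0 0;0.012 -0.002 0.081 0 0;0.015 -0.002 0.081 0 0;0.015 -0.002 0.081 0 0"
}}

```text
time: 7.95
position: [0.4557, -0.2445, 0.0156]
tool_rot: [0.689, 0.725, 0.0, 0.0]
ft_force: [0.1, -0.4, -0.7]
grip_width: 0.0002
grip_force: 0.0
```

Request:
{"api": "servo_tool", "payload": {
  "moves": "0.004 0 0 0 0;0.008 0 0 0 0;0.012 0 0 0 0;0.016 0 0 0 0;0.02 0 0 0 0;0.024 0 0 0 0;0.028 0 0 0 0;0.032 0 0 0 0;0.036 0 0 0 0;0.036 0 0 0 0"
}}

```text
time: 8.78
position: [0.4533, -0.2083, 0.0145]
tool_rot: [0.689, 0.725, -0.0, -0.001]
ft_force: [-1.0, 0.3, 0.3]
grip_width: 0.0002
grip_force: 0.0
```

```bash
python3 look.py w3; python3 -c "
import cv2;im=cv2.imread('pics/w3.png')[0:260,200:520];cv2.imwrite('pics/c3.png',cv2.resize(im,None,fx=2.3,fy=2.3,interpolation=2))"
```

```text
tcp jig [-0.03956736 -0.13375615] 0.014451222878696282 tool x in jig [-0.00429477  0.99999017] -0.7065903872207349
cap px [[328.86027709 178.87971753]] tab top outer px est [[327.98049837 296.67171764]]
```

View pics/c3.png

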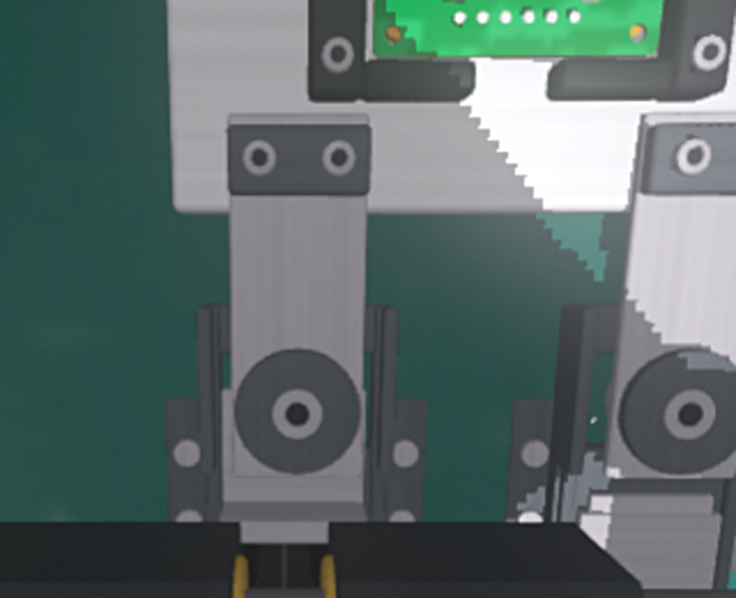

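The shim is sliding in under the leaf (leaf end at crop row ~475, tab at ~505). The remaining gap is about 6–9 mm, so I'll push on gently until it meets resistance.

Request:
{"api": "servo_tool", "payload": {
  "moves": "0.002 0 0 0 0;0.004 0 0 0 0;0.006 0 0 0 0;0.008 0 0 0 0;0.009 0 0 0 0;0.01 0 0 0 0;0.01 0 0 0 0"
}}

```text
time: 9.42
position: [0.4537, -0.201, 0.0147]
tool_rot: [0.689, 0.725, -0.001, 0.001]
ft_force: [-1.4, -5.5, -0.7]
grip_width: 0.0007
grip_force: 2.9
```

Request:
{"api": "servo_tool", "payload": {
  "moves": "0.001 0 0 0 0;0.002 0 0 0 0;0.002 0 0 0 0;0.002 0 0 0 0"
}}

```text
time: 9.75
position: [0.454, -0.2009, 0.0149]
tool_rot: [0.688, 0.725, -0.001, 0.003]
ft_force: [-4.6, -10.5, -0.6]
grip_width: 0.0007
grip_force: 5.5
```

```bash
python3 look.py w4; python3 -c "
import cv2;im=cv2.imread('pics/w4.png')[80:280,200:520];cv2.imwrite('pics/c4.png',cv2.resize(im,None,fx=2.4,fy=2.4,interpolation=2))"
```

```text
tcp jig [-0.0385322 -0.1263425] 0.014867839980453212 tool x in jig [-0.0059817   0.99996874] -0.6881448666757531
cap px [[326.64584119 195.00124573]] tab top outer px est [[325.73133543 310.08411224]]
```

View pics/c4.png

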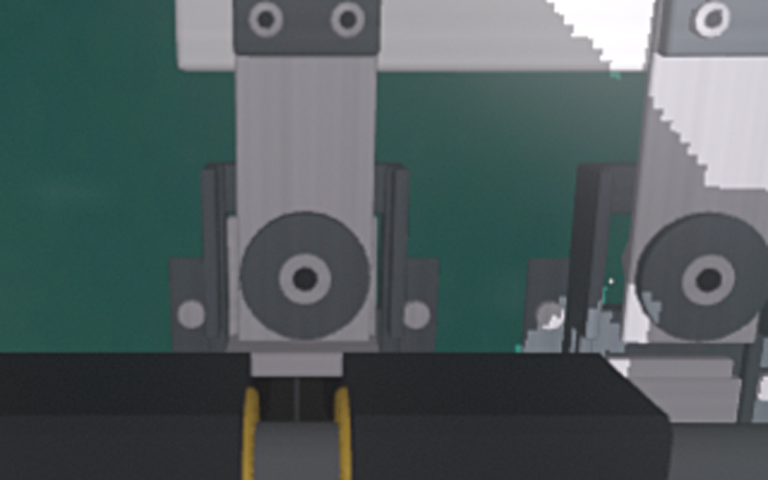

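The tab now lies against the leaf end. Next I'll back off, rise, and press the cap again.

Request:
{"api": "servo_tool", "payload": {
  "moves": "-0.01 0 0 0 0;-0.015 0 -0.01 0 0;-0.015 0 -0.035 0 0;0.01 0 -0.035 0 0;0.028 0 -0.035 0 0;0.028 0 -0.025 0 0;0.028 0 -0.017 0 0;0.028 0 -0.013 0 0;0.028 0 -0.013 0 0"
}}

```text
time: 10.55
position: [0.4515, -0.17, 0.0261]
tool_rot: [0.689, 0.724, -0.0, -0.001]
ft_force: [-0.5, -0.4, -0.1]
grip_width: 0.0004
grip_force: 0.0
```

Request:
{"api": "servo_tool", "payload": {
  "moves": "0 0 0.003 0 0;0 0 0.006 0 0;0 0 0.008 0 0;0 0 0.009 0 0;0 0 0.009 0 0"
}}

```text
time: 10.97
position: [0.4521, -0.1705, 0.0212]
tool_rot: [0.689, 0.725, 0.0, 0.001]
ft_force: [-3.8, 0.0, 25.8]
grip_width: 0.0006
grip_force: 13.1
```

The foot is firm at z = 0.0212 under about 26 N. I'll rise clear and check the shim.

Request:
{"api": "servo_tool", "payload": {
  "moves": "0 0 -0.02 0 0;0 0 -0.05 0 0;-0.03 0 -0.08 0 0;-0.06 0 -0.08 0 0;-0.08 0 -0.08 0 0;-0.08 0 -0.08 0 0;-0.08 0 -0.08 0 0"
}}

```text
time: 11.55
position: [0.4557, -0.2507, 0.0986]
tool_rot: [0.69, 0.724, 0.0, 0.0]
ft_force: [0.0, 1.2, 0.1]
grip_width: 0.0003
grip_force: 0.0
```

```bash
python3 look.py w5; python3 -c "
import cv2;im=cv2.imread('pics/w5.png')[0:240,120:520];cv2.imwrite('pics/c5.png',cv2.resize(im,None,fx=2,fy=2,interpolation=2))"
```

```text
tcp jig [-0.0391057  -0.17618064] 0.09857355898295443 tool x in jig [-0.00116001  0.99999931] -0.7662081154908569
cap px [[326.23106285  90.39367873]] tab top outer px est [[325.98425047 177.30081966]]
```

View pics/c5.png

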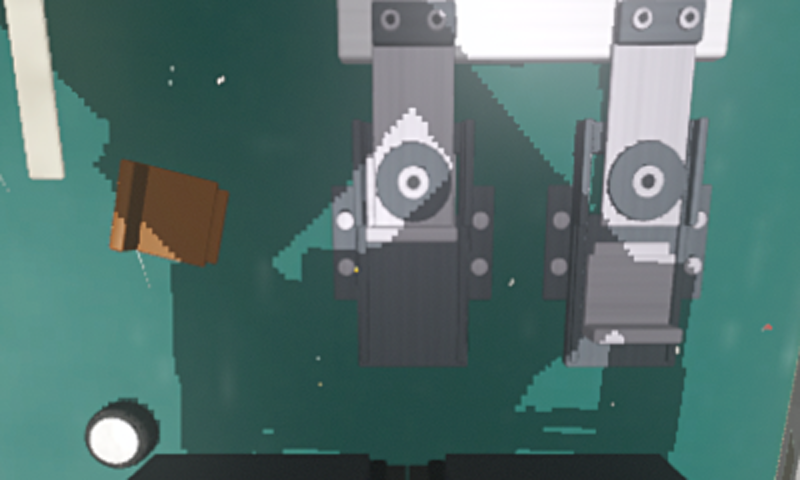

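The near right tab (crop row ~232) sits against the leaf end. The far right shim, the brown look-alike and the knob have not moved, and the arm is clear.

```bash
python3 -c "
from rig import job;print(job.hand_in())"
```

```text
the job is handed in; nothing more can be done
None
```

The near right foot was the one that gave; I pushed its shim home until the tab met the foot, the cap then held firm under about 26 N, and the job is handed in (no verdict came back).

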